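# Screen the wash load and rack the filter cartridges

## Robot

A 6-joint arm with a two-finger parallel gripper is mounted at the origin on the work surface. World frame = base frame: x ahead of the robot, y to its left, z up, the work surface at z = 0. Lengths are in mm, angles in rad, forces in N, time in s.
With the tool pointing down it reaches from about 350 to 775 mm from the base axis. Payload 7.3 kg.
Tool frame: the origin (TCP) lies on the front face of the gripper's body, between the roots of the fingers; the fingertips stand 66 mm ahead of it and the grasp point (between the pads) lies 47 mm ahead of it (bot.tip_extent is the distance from the TCP to the fingertips, in mm); z points along the fingers, y is the line along which they close (so a half turn about z gives the same grasp; the last joint's range is limited). The gripper opens to 92 mm and grips with 3 to 60 N. Pads are 19 mm wide; open, the fingers measure 130 mm over their backs; the gripper's body (75 mm by 190 mm) begins 47 mm behind the grasp point.
Start: joints at [-0.146, 0.342, 1.524, -0, 1.275, -0.146], TCP at [525.013, 0.02, 292.241] pointing down, gripper open.
Joint ranges: [-2.53, 2.53], [-0.77, 2.02], [0.04, 2.7], [-1, 4.14], [0.28, 2.66], [-3.11, 3.11]. Speed limits (rad/s): [2.57, 2.57, 3.14, 3.14, 3.14, 3.14].

## Interface

Orientations are given as [roll, pitch, yaw] about the fixed x, y, z axes, in that order (R = Rz(yaw) Ry(pitch) Rx(roll)).
In Python, from plant import readout, viewer, order, bot gives the robot as it stands.
- The arm moves only by the shell command python3 -m creep 'ROWS'. ROWS is text: rows parted by semicolons, each of 7 numbers parted by spaces: the shift along the world's x, y, z in m, then the turn, a rotation vector about the world's x, y, z in rad, then the opening in per cent of the stroke, from 0 (shut) to 100 (fully open). A call has 1 to 8 rows; each row shifts and turns the commanded pose from where the row before left it; what a row does not reach is not made up. A row lasts 1/12 s, in which the tool goes at most 41.7 mm and 7.16 degrees, less where a joint would pass 70% of its speed; a pose out of reach is approached as far as the arm can. A call is refused whole if a number of a shift passes 0.0417 or a number of a turn 0.125, either way. A call with a gripper value outside its range is refused whole. The fingers move at their own pace and stop on an object; the grip force is fixed at half the most. Time passes only in rows, so rows that do not move let the fingers close. It gives the time, the measured TCP pose, the force, the opening and the grip force at its end, in the units of the state.
- readout.get_obs(): the state, without advancing time (a new reading comes with each control period).
- viewer.capture(name): name is "scene" or "side" or "wrist"; returns the picture (384x512x3 uint8, red, green, blue); there is no depth.
- viewer.camera_info(name): a dict with "fx", "fy", "cx", "cy" (pixels), "origin" and "rotation" of the camera in the world. Camera axes: x right, y up, looking along -z (the intrinsics and any distortion apply to the point x, -y, -z); pixel columns grow to the right and rows downward; lengths in mm; the calibration is good to about 2 mm. A picture is of the moment at which its call begins: read the wrist's pose just before it. camera_info takes no time and is no camera call; for the wrist camera it gives the pose at the moment of the call.
- order.close_job(): hands the job in; it is judged then, once.
The state is a dict: "time": time; "joint_positions": joint angles; "dq": joint speeds; "tau": joint torques, N m; "tool_pos": TCP position; "tcp_rot": TCP orientation; "contact_force": force on the tool from outside, world axes, zero at the start; "moment": the same for the moment, N m; "grip_width": finger opening in mm; "finger_force": force on a finger pad.
Only numpy, scipy, OpenCV 4.12 (cv2) and the standard library are available. Lean on these libraries where they do the work, as an engineer would, in place of code of your own. Each camera call takes 0.05 s, during which the arm holds its last target. There are 200 camera calls.

## Task

Tip the wash load out of the hinged hopper by its handle, so that it lands on the grate, where the mixing balls drop through into the pan and the filter cartridges stay on top; let the hopper back down level. Then pick every cartridge off the grate and lay it flat in a bay of the tray, one to a bay with its length along the bay, and once all are in, swing the keeper bar over them and press it home into its detent. Leave the other things on the table where they are.

Things in the scene. Friction and masses are not known exactly. Their poses are not given: they have to be found in the camera images.
- screen: Fixed screening box, 246 mm (its x) by 206 mm (y); origin centre of underside, z up. Grate of round 10 mm bars, top 70 mm up: along y at x = 0, 40, 80, -40, -80; along x (1.5 mm lower) at y = -60, -20, 20; openings 30 mm square, over a closed pan (floor 6 mm up). Inside 230 by 190 mm. x side walls 82 mm high, -y end wall 125; at +y a plain apron slopes 43 mm from the hopper's lip down to the bars
- hopper (a joint): angle of the hinged hopper (rad): 0 level, at rest; 0.75 fully tipped, its stop. Lifting its outer (+y) end pours the load over its lip towards -y onto the grate. About 0.8 kg loaded, about 4 N at the handle; falls back level when let go. Cartridges slide out at 0.25 to 0.5 rad, the balls roll out by 0.65; a 1.5 mm ridge across the floor keeps them at the end wall
- hopper_hinge (a point): middle of the hopper's hinge line, which is its lip: along the screening box's x, 86 mm up (16 mm above the grate), 100 mm to +y of the box's middle. From it the level hopper's floor runs 140 mm to +y at the same height, 220 mm wide inside, walls 42 mm high. Axes as the screening box
- hopper_handle (a point): centre of the hopper's handle: round black bar 12 mm thick, 100 mm free length along the screening box's x, a strut at each end. Turns with the hopper. Level, it is 192 mm to +y of the hinge line and 20 mm above it (106 mm above the table), with 42 mm free between bar and hopper end wall
- cart1_centre (a point): centre of a white plastic filter cartridge, 74 mm long along its x: a round barrel 26 mm thick and 46 mm long between two square end plates 46 by 46 mm, 14 mm thick. 70 g. Too big for the grate. Lying flat, its centre is 23 mm above what it lies on. May be absent
- cart2_centre (a point): centre of a white plastic filter cartridge, 74 mm long along its x: a round barrel 26 mm thick and 46 mm long between two square end plates 46 by 46 mm, 14 mm thick. 70 g. Too big for the grate. Lying flat, its centre is 23 mm above what it lies on. May be absent
- cart3_centre (a point): centre of a white plastic filter cartridge, 74 mm long along its x: a round barrel 26 mm thick and 46 mm long between two square end plates 46 by 46 mm, 14 mm thick. 70 g. Too big for the grate. Lying flat, its centre is 23 mm above what it lies on. May be absent
- cart4_centre (a point): centre of a white plastic filter cartridge, 74 mm long along its x: a round barrel 26 mm thick and 46 mm long between two square end plates 46 by 46 mm, 14 mm thick. 70 g. Too big for the grate. Lying flat, its centre is 23 mm above what it lies on. May be absent
- ball1_center (a point): centre of a white ceramic mixing ball, 24 mm in diameter, 25 g; falls through the grate's openings. May be absent
- ball2_center (a point): centre of a white ceramic mixing ball, 24 mm in diameter, 25 g; falls through the grate's openings. May be absent
- ball3_center (a point): centre of a white ceramic mixing ball, 24 mm in diameter, 25 g; falls through the grate's openings. May be absent
- ball4_center (a point): centre of a white ceramic mixing ball, 24 mm in diameter, 25 g; falls through the grate's openings. May be absent
- ball5_center (a point): centre of a white ceramic mixing ball, 24 mm in diameter, 25 g; falls through the grate's openings. May be absent
- tray: Fixed grey tray, 240 (its x) by 94 mm (y), origin centre of its underside, floor 4 mm up, walls and dividers 14 mm high. Four bays 55 mm wide (x), 86 mm long (y), middles at x = -88, -29, 29, 88 mm, y = 0. A cartridge lies with its length along y, centre 27 mm up. The keeper is hinged behind the -y side; the detent post, 76 mm high, stands at the +x end
- keeper (a joint): angle of the keeper bar (rad): 0 shut, in its detent; 2.4 fully open, leaning back beyond the tray. Positive lifts the bar. The hinge is stiff (0.045 N m) and stays where left. About 0.25 rad before shut the bar meets a sprung ball and needs about 6 N downwards to click past it to the stop; it shuts only over cartridges lying flat in their bays
- keeper_hinge (a point): middle of the keeper's hinge line, along the tray's x, 60 mm to -y of the tray's middle, 60 mm above the table. Axes as the tray
- keeper_bar (a point): middle of the keeper's cross bar: round steel, 10 mm thick, 240 mm long along the tray's x, on two side arms 60 mm long from the hinge line. Shut, it lies level over the tray's middle line, 60 mm above the table, 5 mm clear of the tops of the cartridges' end plates. Its +x end carries it past the detent ball
- timer: bystander: white timer, 60 by 85 by 22 mm, lying flat
- marker: bystander: marker pen, 140 mm long, 18 mm thick, lying
- rinse_bottle: bystander: white bottle, 60 mm across, 150 mm high
Not all that is in view belongs to the job. What is shaped like the part that bears cart1_centre but black or orange is not meant.

How it is judged:
By the outcome, as a careful person would: the job done as asked, in the order asked, and still so for the second after the job is handed in, with the robot touching nothing.
Of cart1, cart2, cart3, cart4 only 3 to 4 are there at a start; the rules pass over those that are not, and their reading is None.
Of ball1, ball2, ball3, ball4, ball5 only 2 to 5 are there at a start; the rules pass over those that are not, and their reading is None.
At some moment in a run one of cart1, cart2, cart3, cart4 may be knocked a few centimetres aside while the robot is not near it.
Once in a run the grip may slacken for a moment while it holds something.
It also fails if it takes over 210 s, if anything falls off the work surface, if the arm or the gripper's body presses on something with over 40 N, if the wrist force passes 120 N, or if a joint passes its speed limit or range.

## Working session

There is one attempt and no reset: what is moved stays moved. The work goes in short steps, Python scripts to look and compute and a shell command to move; the robot and the scene stay as the last step left them, time stands still between calls to the robot, and variables do not carry over. Pictures are saved under pics/ and viewed, at most 14 in all, crops included, and the job is handed in when it is done.

```bash
ls; mkdir -p pics
cat > h.py <<'E'
import numpy as np, cv2
from plant import readout, viewer, order, bot
def snap(name,fn=None,crop=None,scale=1):
    ci=viewer.camera_info(name); im=viewer.capture(name)
    if fn:
        o=im if crop is None else im[crop[1]:crop[3],crop[0]:crop[2]]
        o=cv2.resize(o,None,fx=scale,fy=scale,interpolation=cv2.INTER_CUBIC)
        cv2.imwrite('pics/'+fn+'.png',o[:,:,::-1])
    return im,ci
def und(ci,u,v):
    K=np.array([[ci['fx'],0,ci['cx']],[0,ci['fy'],ci['cy']],[0,0,1.]])
    d=ci.get('distortion',ci.get('dist'))
    d=np.zeros(5) if d is None else np.array(d,float)
    return cv2.undistortPoints(np.array([[[u,v]]],float),K,d)[0,0]
def ray(ci,u,v):
    x,y=und(ci,u,v); return np.array(ci['origin'],float),np.array(ci['rotation'])@np.array([x,-y,-1.])
def at(ci,u,v,z):
    o,d=ray(ci,u,v); return o+d*(z-o[2])/d[2]
def proj(ci,P):
    c=(np.atleast_2d(P)-np.array(ci['origin']))@np.array(ci['rotation'])
    return np.c_[ci['fx']*c[:,0]/-c[:,2]+ci['cx'],ci['fy']*-c[:,1]/-c[:,2]+ci['cy']]
E
python3 - <<'E'
from h import *
for n in('scene','side','wrist'):
    im,ci=snap(n,n+'0'); print(n,ci)
print(readout.get_obs())
E
```

```text
pics
scene {'fx': 481.47611581481925, 'fy': 481.47611581481925, 'cx': 249.01166660182443, 'cy': 191.34222573721942, 'origin': array([1641.93097178,  146.68897432, 1126.61323201]), 'rotation': array([ 0.8270839 , -0.01270801,  1.63963291])}
side {'fx': 381.3803178039403, 'fy': 381.3803178039403, 'cx': 259.3859678026428, 'cy': 194.04909301682716, 'origin': array([ 244.59359503, -711.17596204,  998.39608341]), 'rotation': array([ 0.75592842,  0.00957214, -0.33360481])}
wrist {'fx': 342.85997897438256, 'fy': 342.85997897438256, 'cx': 259.2970998052336, 'cy': 191.86240340264038, 'origin': array([525.80702886,  79.32637481, 384.05119864]), 'rotation': array([-2.94911548e-01, -1.66946509e-04, -1.15876276e-03])}
{'time': 0.15, 'joint_positions': array([-1.46040303e-01,  3.42561671e-01,  1.52480627e+00,  1.38442738e-05,
        1.27539213e+00, -1.46008359e-01]), 'dq': array([ 0.00054717, -0.00076269, -0.00548016,  0.00053255,  0.0013974 ,
        0.00065111]), 'tau': array([ 7.52666965e-04, -4.31470585e+01, -2.44352603e+01,  7.18239485e-02,
        5.38185902e-02, -1.32920518e-04]), 'tool_pos': array([5.24768849e+02, 3.84803021e-02, 2.91702057e+02]), 'tcp_rot': array([-3.14043958e+00, -1.82946655e-04,  1.57076024e+00]), 'contact_force': array([-0.4560264 , -0.62712452, -0.84380198]), 'moment': array([-0.00174886,  0.05507904,  0.02759564]), 'finger_force': 0.0, 'grip_width': 91.69241063475698}
```

```bash
sed -i "s/^def snap/from scipy.spatial.transform import Rotation as Ro\ndef Rm(ci): return Ro.from_euler('xyz',ci['rotation']).as_matrix()\ndef snap/; s/np.array(ci\['rotation'\])/Rm(ci)/g" h.py; python3 -c "
import cv2
a=cv2.imread('pics/scene0.png');print(a.shape)
cv2.imwrite('pics/s2.png',cv2.resize(a,(800,600),interpolation=cv2.INTER_CUBIC))
a=cv2.imread('pics/side0.png')
cv2.imwrite('pics/d2.png',cv2.resize(a,(800,600),interpolation=cv2.INTER_CUBIC))"
```

```text
(384, 512, 3)
```

View pics/s2.png

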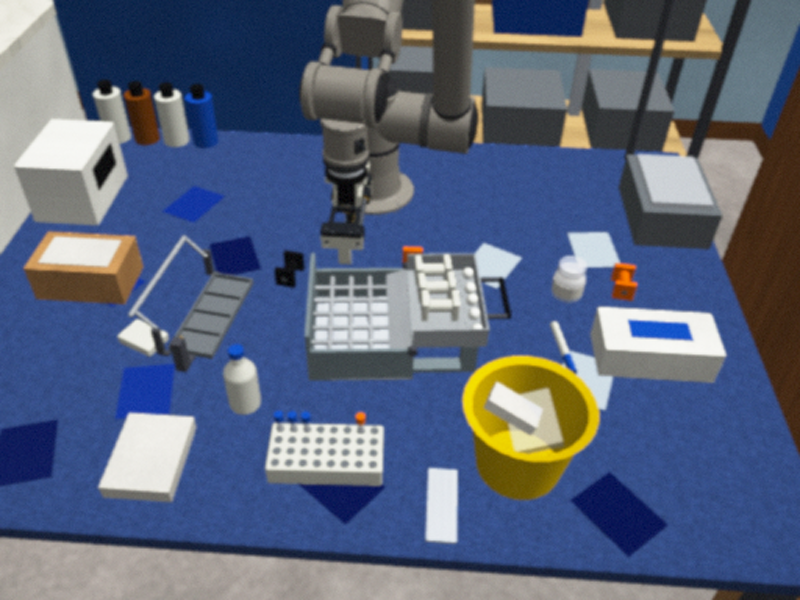

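View pics/d2.png

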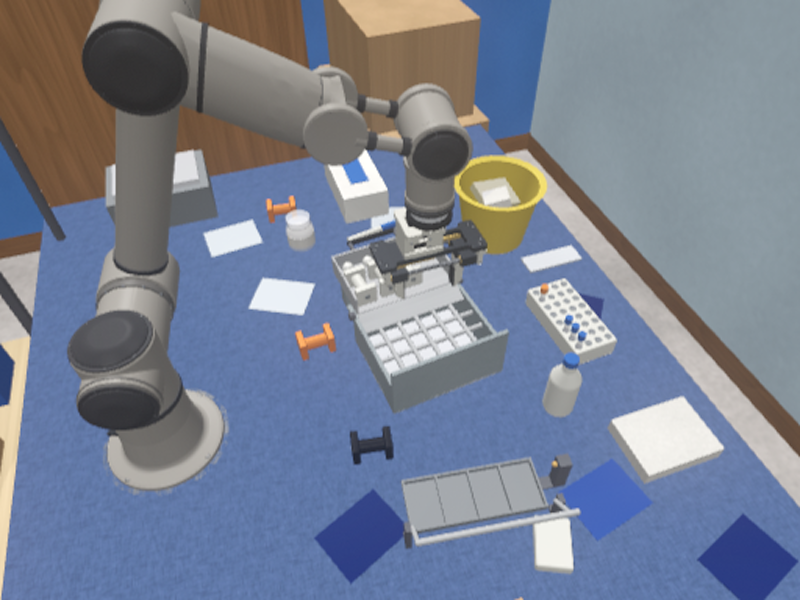

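```bash
python3 -c "
import cv2,numpy as np
a=cv2.imread('pics/wrist0.png');b=cv2.imread('pics/scene0.png')
cv2.imwrite('pics/w2.png',cv2.resize(a,(800,600),interpolation=cv2.INTER_CUBIC))
cv2.imwrite('pics/s3.png',cv2.resize(b[140:250,60:340],None,fx=2.857,fy=2.857*1.0,interpolation=cv2.INTER_CUBIC))"
```

```text
(no output)
```

View pics/w2.png

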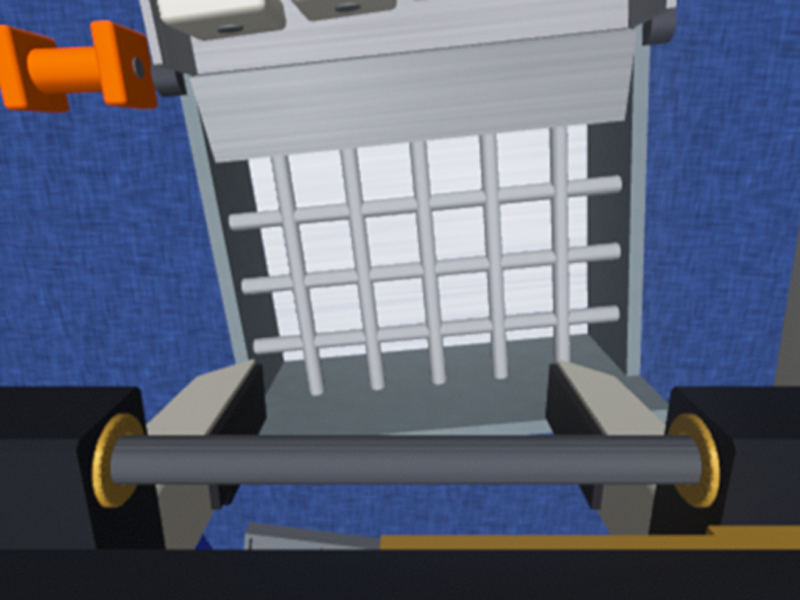

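View pics/s3.png

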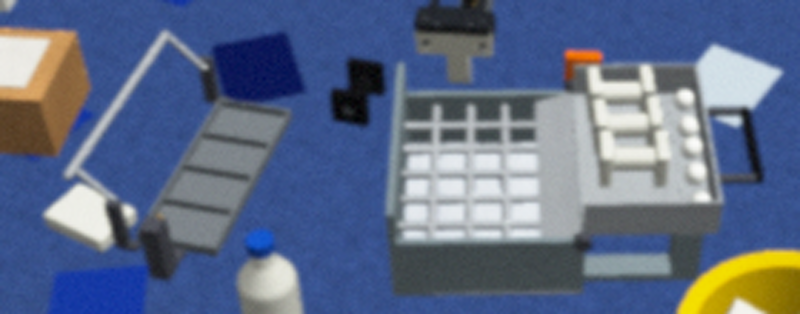

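```bash
cat > fit.py <<'E'
from h import *
from scipy.optimize import least_squares
cs={n:viewer.camera_info(n) for n in('scene','side','wrist')}
def W(p,L):
    c,s=np.cos(p[2]),np.sin(p[2]); L=np.atleast_2d(np.array(L,float))
    return np.c_[p[0]+c*L[:,0]-s*L[:,1],p[1]+s*L[:,0]+c*L[:,1],L[:,2]]
def fit(obs,p0):
    f=lambda p:np.concatenate([(proj(cs[n],W(p,L))-np.array(uv)).ravel() for n,L,uv in obs])
    r=least_squares(f,p0,x_scale=[100,100,1]); print(r.x.round(3),r.fun.reshape(-1,2).round(1).tolist()); return r.x
w=1/1.5625; k=1/2.857
if __name__=='__main__':
    s=fit([('wrist',[[-80,20,64],[0,20,64],[80,20,64],[-80,-20,64],[0,-20,64],[80,-20,64],[-80,-60,64],[0,-60,64],[80,-60,64]],
     np.array([[287,216],[423,203],[560,190],[299,281],[430,269],[561,256],[308,341],[434,330],[563,318]])*w)],[525,150,0])
    t=fit([('side',[[-120,47,14],[120,47,14],[-120,-47,14],[120,-47,14]],np.array([[403,481],[533,459],[411,530],[550,505]])*w),
     ('scene',[[-120,-47,14],[-120,47,14],[120,47,14]],np.array([[222,101],[292,110],[215,251]])*k+[60,140])],[500,-200,0.])
    print('handle',W(s,[0,292,106]),'hinge',W(s,[0,100,86]))
    print((proj(cs['scene'],W(s,[[-50,292,106],[50,292,106],[123,-103,125]]))-[60,140])/k)
    print((proj(cs['side'],W(s,[[-123,-103,125],[123,-103,125]])))/w)
    print('bays',W(t,[[x,0,27] for x in(-88,-29,29,88)]).round(1).tolist())
    ci=cs['scene']
    for u,v in((167,35),(72,175)):
        print([at(ci,u*k+60,v*k+140,z).round() for z in (80,100,120)])
    print(proj(cs['side'],W(t,[[-120,-60-60*np.cos(a),60+60*np.sin(a)] for a in(.8,1,1.2)]+[[120,-60-60*np.cos(a),60+60*np.sin(a)] for a in(.8,1,1.2)])).round()/w)
E
python3 fit.py
```

```text
[5.38576e+02 2.19740e+01 9.60000e-02] [[1.7, 0.2], [0.2, 0.1], [-0.7, -0.2], [0.6, -0.1], [-0.7, -0.3], [-0.8, 0.1], [1.0, 0.0], [0.2, -0.3], [-1.5, -0.0]]
[ 5.05219e+02 -2.99077e+02 -1.62000e-01] [[-0.5, -1.8], [-0.6, -1.5], [0.4, -0.3], [-0.5, 0.3], [-1.6, -0.9], [-1.0, 0.2], [-1.5, -0.4]]
handle [[510.55244792 312.62624221 106.        ]] hinge [[528.97907678 121.51250814  86.        ]]
[[742.9746417  113.94951305]
 [755.60860301 175.30998742]
 [382.03445292 215.24627582]]
[[392.65982464 375.43505069]
 [509.66975631 331.57161726]]
bays [[418.4, -284.9, 27.0], [476.6, -294.4, 27.0], [533.8, -303.8, 27.0], [592.1, -313.3, 27.0]]
[array([ 342., -388.,   80.]), array([ 367., -378.,  100.]), array([ 392., -368.,  120.])]
[array([ 594., -425.,   80.]), array([ 614., -414.,  100.]), array([ 634., -403.,  120.])]
[[417.1875 540.625 ]
 [417.1875 532.8125]
 [415.625  525.    ]
 [570.3125 514.0625]
 [568.75   506.25  ]
 [567.1875 498.4375]]
```

```bash
R="-0.0012 0.026 0 0 0 -0.123 44"; python3 -m creep '-0.0012 0.026 0 0 0 -0.123 44;-0.0012 0.026 0 0 0 -0.123 44;-0.0012 0.026 0 0 0 -0.123 44;-0.0012 0.026 0 0 0 -0.123 44;-0.0012 0.026 0 0 0 -0.123 44;-0.0012 0.026 0 0 0 -0.123 44;-0.0012 0.026 0 0 0 -0.123 44;-0.0012 0.026 0 0 0 -0.123 44'
python3 -m creep '-0.0012 0.026 0 0 0 -0.123 44;-0.0012 0.026 0 0 0 -0.123 44;-0.0012 0.026 0 0 0 -0.123 44;-0.0012 0.026 0 0 0 -0.123 44;0 0 0 0 0 0 44;0 0 0 0 0 0 44'
python3 - <<'E'
from h import *
im,ci=snap('wrist','w3',None,1.5)
print(ci,readout.get_obs()['tcp_rot'])
E
```

```text
time: 0.82
tool_pos: [515.0, 209.3, 291.9]
tcp_rot: [-3.141, 0.001, 0.581]
contact_force: [1.0, -0.8, -0.2]
grip_width: 43.6
finger_force: 0.0
time: 1.32
tool_pos: [510.1, 313.0, 291.6]
tcp_rot: [3.141, 0.001, 0.099]
contact_force: [-0.3, -0.4, -0.7]
grip_width: 41.0
finger_force: 0.0
{'fx': 342.85997897438256, 'fy': 342.85997897438256, 'cx': 259.2970998052336, 'cy': 191.86240340264038, 'origin': array([589.59997209, 321.26083553, 383.87643842]), 'rotation': array([-2.94780634e-01, -6.75632064e-04, -1.47320137e+00])} [3.14070517e+00 9.92808549e-04 9.80840105e-02]
```

View pics/w3.png

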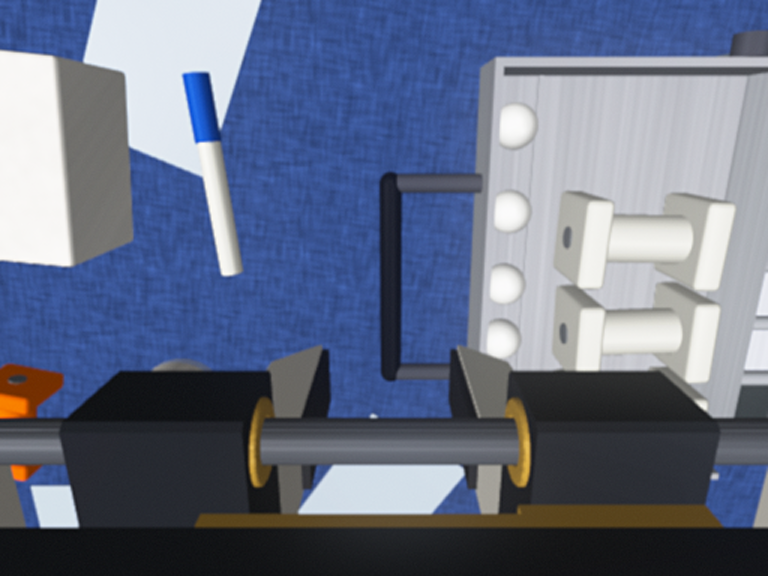

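Run:
```python
from h import *
ci=viewer.camera_info('wrist')
for u,v in((390,178),(390,375)): print(at(ci,u/1.5,v/1.5,106))
for u,v in((515,126),(510,212),(504,284),(501,338)): print(at(ci,u/1.5,v/1.5,98))
```

```text
[566.50411166 317.14466835 106.        ]
[451.88952072 305.93415008 106.        ]
[599.19988959 253.66967156  98.        ]
[553.80801365 248.78692039  98.        ]
[512.16767424 245.36613261  98.        ]
[478.63059173 241.70926389  98.        ]
```

```bash
python3 -m creep '-0.001 -0.0015 -0.035 0 0 0 44;0 0 -0.035 0 0 0 44;0 0 -0.035 0 0 0 44;0 0 -0.0335 0 0 0 44;0 0 0 0 0 0 44;0 0 0 0 0 0 44'
python3 -m creep '0 0 0 0 0 0 0;0 0 0 0 0 0 0;0 0 0 0 0 0 0;0 0 0 0 0 0 0;0 0 0 0 0 0 0;0 0 0 0 0 0 0'
```

```text
time: 1.87
tool_pos: [509.3, 309.1, 152.9]
tcp_rot: [3.14, 0.004, 0.095]
contact_force: [0.3, 0.3, 1.0]
grip_width: 40.6
finger_force: 0.0
time: 2.37
tool_pos: [510.0, 312.1, 155.2]
tcp_rot: [-3.138, -0.003, 0.095]
contact_force: [-1.6, 5.9, 3.3]
grip_width: 11.0
finger_force: 30.0
```

```bash
python3 -m creep '0.0001 -0.0015 0.0096 0 0 0 0;0.0001 -0.0015 0.0095 0 0 0 0;0.0002 -0.0023 0.0094 0 0 0 0;0.0002 -0.0025 0.0093 0 0 0 0;0.0002 -0.0022 0.006 0 0 0 0;0.0002 -0.0022 0.006 0 0 0 0;0.0002 -0.0023 0.006 0 0 0 0;0 0 0 0 0 0 0'
python3 -m creep '0.0003 -0.0028 0.0058 0 0 0 0;0.0003 -0.0028 0.0058 0 0 0 0;0.0003 -0.0028 0.0058 0 0 0 0;0 0 0 0 0 0 0;0.0003 -0.0034 0.0055 0 0 0 0;0.0003 -0.0034 0.0055 0 0 0 0;0.0003 -0.0034 0.0054 0 0 0 0;0 0 0 0 0 0 0'
python3 -m creep '0 0 0 0 0 0 0;0 0 0 0 0 0 0;0 0 0 0 0 0 0;0 0 0 0 0 0 0'
python3 - <<'E'
from h import *
im,ci=snap('scene','s4',(180,130,340,260),4)
E
```

```text
time: 3.03
tool_pos: [511.2, 298.0, 211.6]
tcp_rot: [-3.137, -0.004, 0.095]
contact_force: [1.5, 9.7, -1.3]
grip_width: 10.9
finger_force: 30.0
time: 3.7
tool_pos: [513.0, 279.9, 246.1]
tcp_rot: [-3.136, -0.005, 0.095]
contact_force: [-1.5, 11.5, 4.6]
grip_width: 11.2
finger_force: 30.0
time: 4.03
tool_pos: [513.0, 280.4, 245.4]
tcp_rot: [-3.136, -0.005, 0.096]
contact_force: [0.1, 10.4, 4.1]
grip_width: 11.0
finger_force: 30.0
```

View pics/s4.png

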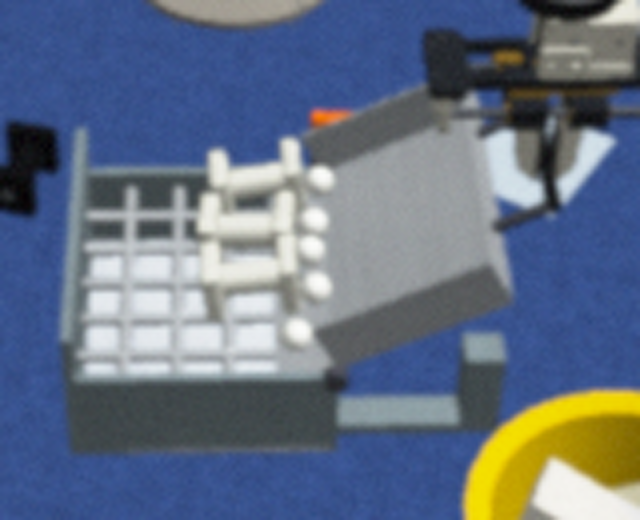

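```bash
python3 -m creep '0.0005 -0.0058 0.0077 0 0 0 0;0.0006 -0.0059 0.0076 0 0 0 0;0.0006 -0.0066 0.0071 0 0 0 0;0.0006 -0.0066 0.007 0 0 0 0;0.0003 -0.0035 0.0033 0 0 0 0;0 0 0 0 0 0 0;0 0 0 0 0 0 0;0 0 0 0 0 0 0'
python3 -m creep '0 0 0 0 0 0 0;0 0 0 0 0 0 0;0 0 0 0 0 0 0;0 0 0 0 0 0 0'
python3 - <<'E'
from h import *
im,ci=snap('scene','s5',(180,130,340,260),4)
E
```

```text
time: 4.75
tool_pos: [515.7, 252.0, 279.1]
tcp_rot: [-3.135, -0.006, 0.096]
contact_force: [-0.5, 11.8, 9.0]
grip_width: 10.8
finger_force: 30.0
time: 5.08
tool_pos: [515.7, 252.1, 279.0]
tcp_rot: [-3.135, -0.006, 0.096]
contact_force: [-1.2, 11.7, 9.9]
grip_width: 11.1
finger_force: 30.0
```

View pics/s5.png

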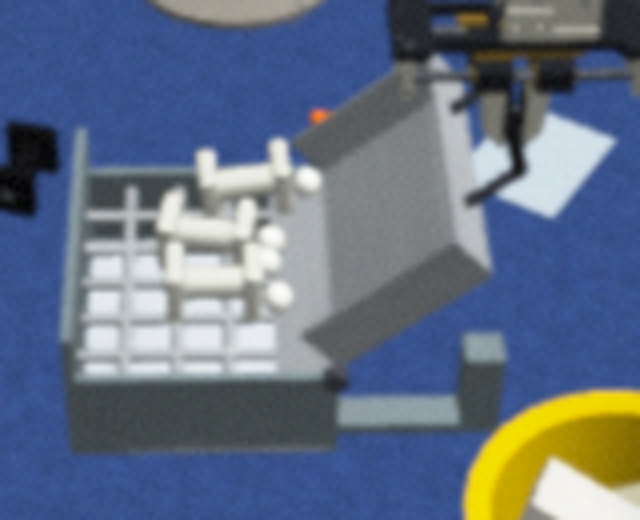

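```bash
python3 -m creep '-0.0005 0.005 -0.005 0 0 0 0;-0.0012 0.0132 -0.0141 0 0 0 0;-0.0011 0.0116 -0.0153 0 0 0 0;-0.001 0.0102 -0.0164 0 0 0 0;-0.0008 0.0084 -0.0173 0 0 0 0;-0.0006 0.0067 -0.0181 0 0 0 0;-0.0005 0.0048 -0.0187 0 0 0 0;-0.0002 0.002 -0.0125 0 0 0 0'
python3 -m creep '0 0.001 -0.0055 0 0 0 0;0 0 0 0 0 0 0;0 0 0 0 0 0 0;0 0 0 0 0 0 0'
```

```text
time: 5.8
tool_pos: [509.8, 312.0, 157.8]
tcp_rot: [-3.141, -0.002, 0.096]
contact_force: [2.6, 1.0, -0.7]
grip_width: 10.8
finger_force: 30.0
time: 6.13
tool_pos: [510.0, 312.2, 154.0]
tcp_rot: [-3.141, -0.002, 0.095]
contact_force: [2.6, 1.5, 2.2]
grip_width: 11.1
finger_force: 30.0
```

```bash
python3 -m creep '0 0 0 0 0 0 42;0 0 0 0 0 0 42;0 0 0 0 0 0 42;0 0 0 0 0 0 42;0 0 0.035 0 0 0 42;0 0 0.038 0 0 0 42;0 0 0.038 0 0 0 42;0 0 0.038 0 0 0 42'
python3 -m creep '0.0015 -0.026 0 0 0 0.123 42;0.0015 -0.026 0 0 0 0.123 42;0.0015 -0.026 0 0 0 0.123 42;0.0015 -0.026 0 0 0 0.123 42;0.0015 -0.026 0 0 0 0.123 42;0.0015 -0.026 0 0 0 0.123 42;0.0015 -0.026 0 0 0 0.123 42;0.0015 -0.026 0 0 0 0.123 42'
python3 -m creep '0.0015 -0.026 0 0 0 0.123 42;0.0015 -0.026 0 0 0 0.123 42;0.0015 -0.026 0 0 0 0.123 42;0.0015 -0.026 0 0 0 0.123 42;0.0015 -0.026 0 0 0 0.095 42;0 0 0 0 0 0 42;0 0 0 0 0 0 42'
python3 - <<'E'
from h import *
im,ci=snap('wrist','w6',None,1.5625)
np.save('ci6.npy',ci,allow_pickle=True)
E
```

```text
time: 6.8
tool_pos: [508.8, 311.7, 303.6]
tcp_rot: [3.141, 0.001, 0.095]
contact_force: [0.9, 1.1, -0.5]
grip_width: 38.6
finger_force: 0.0
time: 7.47
tool_pos: [520.9, 102.6, 302.0]
tcp_rot: [-3.141, 0.0, 1.085]
contact_force: [0.3, 0.6, 0.7]
grip_width: 38.4
finger_force: 0.0
time: 8.05
tool_pos: [528.6, -27.1, 301.9]
tcp_rot: [-3.141, -0.0, 1.662]
contact_force: [0.3, 0.1, -0.1]
grip_width: 38.5
finger_force: 0.0
```

View pics/w6.png

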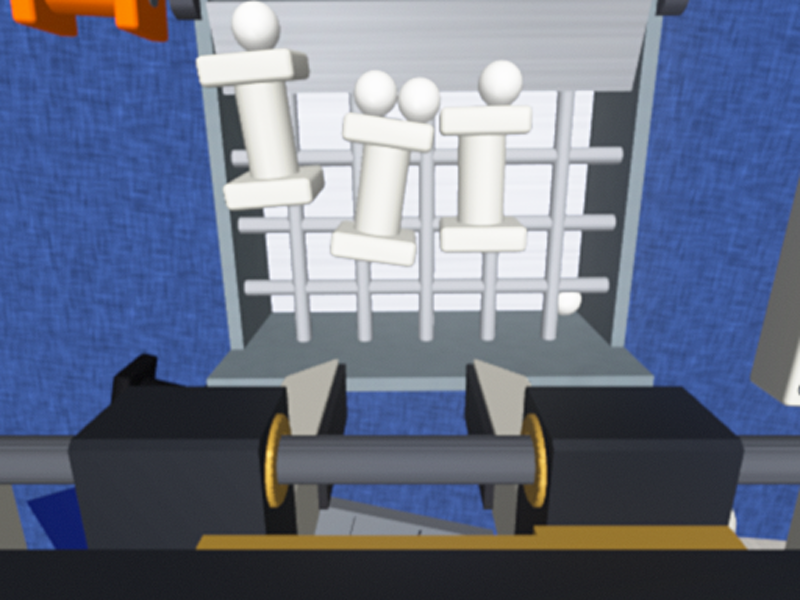

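Run:
```python
from h import *
ci=np.load('ci6.npy',allow_pickle=True).item()
from fit import W
inv=lambda P:(Ro.from_euler('z',-.096).apply(P-np.array([538.6,22,0])))
for n,a,b,z in(('L',(257,80),(275,180),97),('M',(392,147),(377,235),93),('R',(483,133),(482,222),93)):
    A,B=at(ci,a[0]/1.5625,a[1]/1.5625,z),at(ci,b[0]/1.5625,b[1]/1.5625,z)
    d=A-B; c=(A+B)/2
    print(n,c.round(1),np.linalg.norm(d).round(1),'yaw',np.arctan2(d[1],d[0]).round(3),'local',inv(c).round(1),inv(A).round(1))
```

```text
L [449.2  48.2  97. ] 50.8 yaw 1.774 local [-86.5  34.6  97. ] [-89.2  59.9  97. ]
M [513.8  21.8  93. ] 48.8 yaw 1.478 local [-24.7   2.2  93. ] [-20.1  26.2  93. ]
R [567.  34.  93.] 47.9 yaw 1.691 local [29.5  9.2 93. ] [28.9 33.1 93. ]
```

```bash
python3 -m creep '0.0192 0.0305 -0.01 0 0 0.029 42;0.0192 0.0305 -0.01 0 0 0 42;0 0 -0.04 0 0 0 42;0 0 -0.04 0 0 0 42;0 0 -0.03 0 0 0 42;0 0 -0.025 0 0 0 42;0 0 0 0 0 0 42;0 0 0 0 0 0 42'
python3 -m creep '0 0 0 0 0 0 0;0 0 0 0 0 0 0;0 0 0 0 0 0 0;0 0 0 0 0 0 0'
```

```text
time: 8.77
tool_pos: [566.6, 36.1, 146.5]
tcp_rot: [-3.139, -0.001, 1.695]
contact_force: [0.3, -0.7, 0.1]
grip_width: 38.5
finger_force: 0.0
time: 9.1
tool_pos: [568.1, 35.0, 149.1]
tcp_rot: [3.138, 0.0, 1.695]
contact_force: [-0.1, 1.4, 5.7]
grip_width: 25.1
finger_force: 30.0
```

```bash
python3 -m creep '0 0 0.03 0 0 0 0;0 0 0.04 0 0 0 0;0 0 0.04 0 0 0 0;0 0 0.04 0 0 0 0;-0.002 -0.0368 0 0 0 -0.026 0;-0.002 -0.0368 0 0 0 -0.026 0;-0.002 -0.0368 0 0 0 -0.026 0;-0.002 -0.0368 0 0 0 -0.026 0'
python3 -m creep '-0.002 -0.0368 0 0 0 -0.026 0;-0.002 -0.0368 0 0 0 -0.026 0;-0.002 -0.0368 0 0 0 -0.026 0;-0.002 -0.0368 0 0 0 -0.026 0;-0.002 -0.0368 0 0 0 -0.026 0;-0.002 -0.0368 0 0 0 -0.026 0;-0.002 -0.0368 0 0 0 -0.026 0;0 0 0 0 0 0 0'
python3 -m creep '0 0 0 0 0 0 0;0 0 0 0 0 0 0'
python3 - <<'E'
from h import *
im,ci=snap('wrist','w7',None,1.5625)
np.save('ci7.npy',ci,allow_pickle=True)
E
```

```text
time: 9.77
tool_pos: [558.8, -113.6, 298.2]
tcp_rot: [3.14, 0.001, 1.59]
contact_force: [0.8, -0.4, -0.2]
grip_width: 24.8
finger_force: 30.0
time: 10.43
tool_pos: [543.3, -376.5, 296.7]
tcp_rot: [3.141, 0.003, 1.401]
contact_force: [-0.7, 0.1, -0.4]
grip_width: 25.3
finger_force: 30.0
time: 10.6
tool_pos: [545.0, -369.6, 297.1]
tcp_rot: [-3.141, -0.001, 1.408]
contact_force: [0.1, 1.3, -0.6]
grip_width: 25.3
finger_force: 30.0
```

View pics/w7.png

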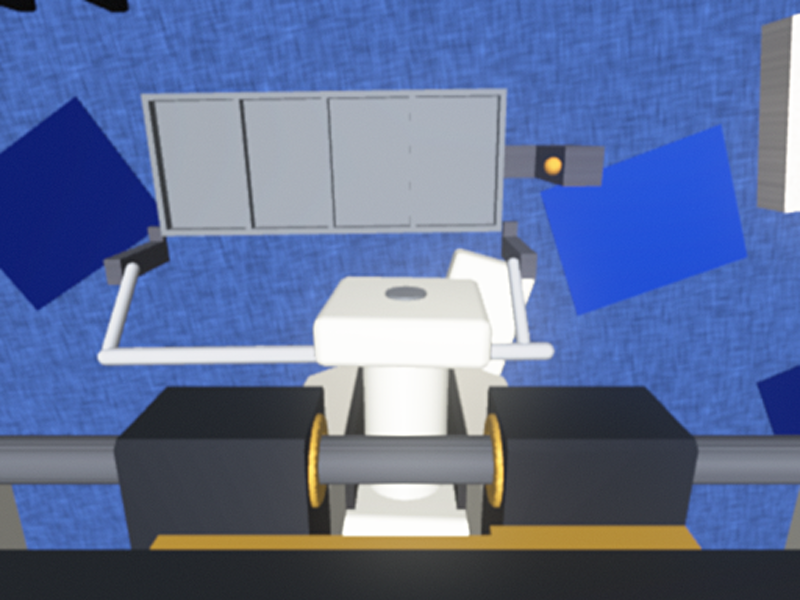

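Run:
```python
from h import *
import fit
fit.cs['wrist']=np.load('ci7.npy',allow_pickle=True).item()
w=1/1.5625
t=fit.fit([('wrist',[[-120,47,14],[120,47,14],[120,-47,14],[-120,-47,14]],np.array([[143,94],[506,89],[502,231],[163,236]])*w)],[505,-299,-.16])
print('bays',fit.W(t,[[x,0,27] for x in(-88,-29,29,88)]).round(1).tolist())
for a in(.6,.75,.9,1.05): print(a,(proj(fit.cs['wrist'],fit.W(t,[[x,-60-60*np.cos(a),60+60*np.sin(a)] for x in(-120,120)]))/w).round().tolist())
```

```text
[ 5.04752e+02 -3.00918e+02 -1.49000e-01] [[-0.9, 0.1], [1.1, -0.2], [0.1, 0.2], [-0.3, 0.2]]
bays [[417.7, -287.8, 27.0], [476.1, -296.6, 27.0], [533.4, -305.2, 27.0], [591.8, -314.0, 27.0]]
0.6 [[120.0, 363.0], [522.0, 358.0]]
0.75 [[112.0, 359.0], [525.0, 354.0]]
0.9 [[105.0, 353.0], [527.0, 347.0]]
1.05 [[97.0, 344.0], [530.0, 338.0]]
```

```bash
python3 -m creep '-0.0058 0.0322 0 0 0 0.014 0;-0.0058 0.0322 0 0 0 0 0;0 0 -0.04 0 0 0 0;0 0 -0.04 0 0 0 0;0 0 -0.04 0 0 0 0;0 0 -0.04 0 0 0 0;0 0 -0.03 0 0 0 0;0 0 -0.015 0 0 0 0'
python3 -m creep '0 0 -0.008 0 0 0 0;0 0 0 0 0 0 0;0 0 0 0 0 0 0'
```

```text
time: 11.32
tool_pos: [532.3, -302.5, 88.4]
tcp_rot: [-3.136, -0.003, 1.425]
contact_force: [0.0, 0.1, -0.1]
grip_width: 25.2
finger_force: 30.0
time: 11.57
tool_pos: [534.3, -304.6, 85.0]
tcp_rot: [3.14, 0.0, 1.424]
contact_force: [1.0, -0.2, -0.5]
grip_width: 25.1
finger_force: 30.0
```

```bash
python3 -m creep '0 0 -0.002 0 0 0 0;0 0 0 0 0 0 0;0 0 0 0 0 0 42;0 0 0 0 0 0 42;0 0 0 0 0 0 42;0 0 0.03 0 0 0 42;0 0 0.04 0 0 0 42;0 0 0.04 0 0 0 42'
python3 -m creep '0 0 0.04 0 0 0 42;0 0 0.04 0 0 0 42;0 0.0347 0.026 0 0 0.008 42;0 0.0347 0 0 0 0.008 42;0 0.0347 0 0 0 0.008 42;0 0.0347 0 0 0 0.008 42;0 0.0347 0 0 0 0.008 42;0 0.0347 0 0 0 0.008 42'
python3 -m creep '0 0.0347 0 0 0 0.008 42;0 0.0347 0 0 0 0.008 42;0 0 0 0 0 0 42;0 0 0 0 0 0 42'
python3 - <<'E'
from h import *
im,ci=snap('wrist','w8',None,1.5625)
np.save('ci8.npy',ci,allow_pickle=True)
E
```

```text
time: 12.23
tool_pos: [533.0, -305.2, 192.6]
tcp_rot: [-3.139, -0.001, 1.423]
contact_force: [0.7, -0.3, 1.0]
grip_width: 38.6
finger_force: 0.0
time: 12.9
tool_pos: [533.2, -97.1, 297.5]
tcp_rot: [3.141, 0.0, 1.471]
contact_force: [1.5, 0.1, -0.1]
grip_width: 38.3
finger_force: 0.0
time: 13.23
tool_pos: [533.5, -27.6, 297.5]
tcp_rot: [3.141, 0.0, 1.49]
contact_force: [0.8, -0.3, 0.0]
grip_width: 38.7
finger_force: 0.0
```

View pics/w8.png

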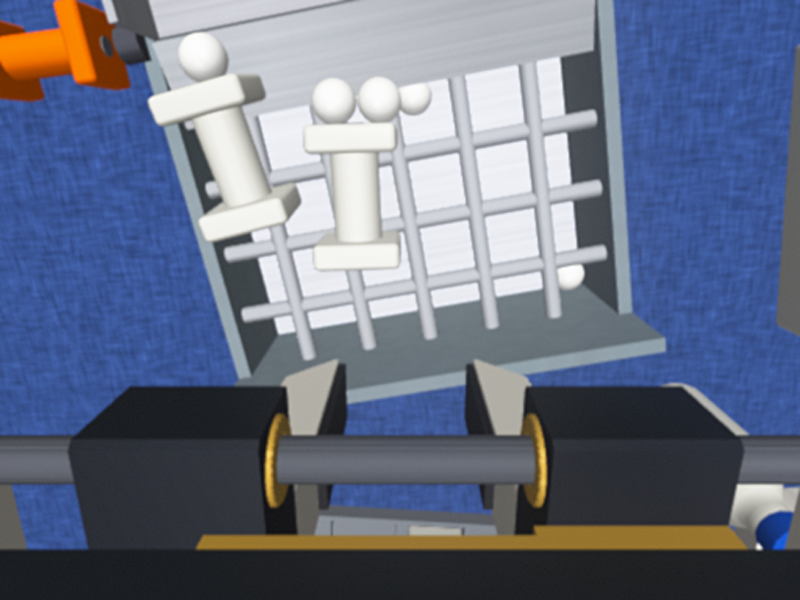

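Run:
```python
from h import *
ci=np.load('ci8.npy',allow_pickle=True).item()
for n,a,b,z in(('L',(210,108),(250,205),97),('M',(355,152),(358,240),93)):
    A,B=at(ci,a[0]/1.5625,a[1]/1.5625,z),at(ci,b[0]/1.5625,b[1]/1.5625,z)
    d=A-B; c=(A+B)/2
    print(n,c.round(1),np.linalg.norm(d).round(1),'yaw',np.arctan2(d[1],d[0]).round(3))
print(at(ci,413/1.5625,97/1.5625,18),at(ci,413/1.5625,97/1.5625,80))
```

```text
L [448.5  48.4  97. ] 52.2 yaw 1.809
M [512.3  22.1  93. ] 47.5 yaw 1.497
[548.6768077   75.66980367  18.        ] [547.35636084  71.6232114   80.        ]
```

```bash
python3 -m creep '-0.0104 0.025 -0.01 0 0 0 42;-0.0104 0.025 -0.01 0 0 0 42;0 0 -0.04 0 0 0 42;0 0 -0.04 0 0 0 42;0 0 -0.03 0 0 0 42;0 0 -0.02 0 0 0 42;0 0 0 0 0 0 42;0 0 0 0 0 0 42'
python3 -m creep '0 0 0 0 0 0 0;0 0 0 0 0 0 0;0 0 0 0 0 0 0;0 0 0 0 0 0 0;0 0 0.03 0 0 0 0;0 0 0.04 0 0 0 0;0 0 0.04 0 0 0 0;0 0 0.04 0 0 0 0'
python3 -m creep '0 0 0 0 0 0 0'
```

```text
time: 13.95
tool_pos: [512.8, 19.6, 146.7]
tcp_rot: [-3.14, 0.0, 1.485]
contact_force: [-0.3, -0.7, 0.6]
grip_width: 39.0
finger_force: 0.0
time: 14.62
tool_pos: [512.3, 20.9, 299.3]
tcp_rot: [3.142, -0.0, 1.487]
contact_force: [0.9, -0.5, -1.7]
grip_width: 25.5
finger_force: 30.0
time: 14.7
tool_pos: [515.4, 20.7, 305.7]
tcp_rot: [3.126, 0.0, 1.487]
contact_force: [1.8, -0.4, -0.7]
grip_width: 24.9
finger_force: 30.0
```

```bash
python3 -m creep '-0.0041 -0.0354 0 0 0 -0.0073 0;-0.0041 -0.0354 0 0 0 -0.0073 0;-0.0041 -0.0354 0 0 0 -0.0073 0;-0.0041 -0.0354 0 0 0 -0.0073 0;-0.0041 -0.0354 0 0 0 -0.0073 0;-0.0041 -0.0354 0 0 0 -0.0073 0;-0.0041 -0.0354 0 0 0 -0.0073 0;-0.0041 -0.0354 0 0 0 -0.0073 0'
python3 -m creep '-0.0041 -0.0354 0 0 0 -0.0073 0;0 0 -0.03 0 0 0 0;0 0 -0.04 0 0 0 0;0 0 -0.04 0 0 0 0;0 0 0 0 0 0 0;0 0 0 0 0 0 0'
python3 - <<'E'
from h import *
im,ci=snap('wrist','w9',None,1.5625)
E
```

```text
time: 15.37
tool_pos: [479.5, -264.0, 297.4]
tcp_rot: [3.141, 0.0, 1.428]
contact_force: [0.8, 0.1, -0.9]
grip_width: 25.3
finger_force: 30.0
time: 15.87
tool_pos: [475.3, -297.2, 186.2]
tcp_rot: [-3.138, -0.002, 1.421]
contact_force: [-0.1, 0.3, 0.3]
grip_width: 25.1
finger_force: 30.0
```

View pics/w9.png

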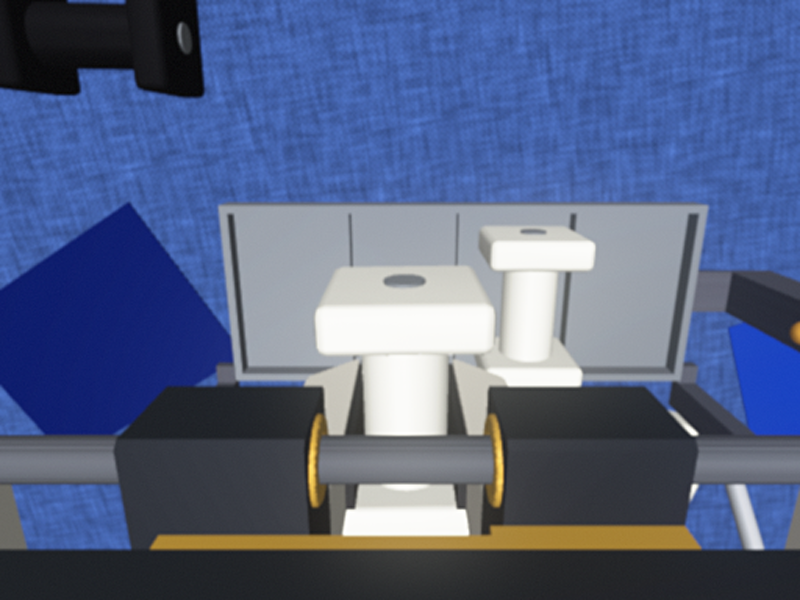

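```bash
python3 -m creep '0 0 -0.04 0 0 0 0;0 0 -0.04 0 0 0 0;0 0 -0.016 0 0 0 0;0 0 -0.01 0 0 0 0;0 0 0 0 0 0 0;0 0 0 0 0 0 0'
python3 -m creep '0 0 0 0 0 0 42;0 0 0 0 0 0 42;0 0 0 0 0 0 42;0 0 0.03 0 0 0 42;0 0 0.04 0 0 0 42;0 0 0.04 0 0 0 42;0 0 0.04 0 0 0 42;0 0 0.04 0 0 0 42'
python3 -m creep '0 0.035 0.026 0 0 0.05 42;0 0.035 0 0 0 0.05 42;0 0.035 0 0 0 0.05 42;0 0.035 0 0 0 0.05 42;0 0.035 0 0 0 0.05 42;0 0.035 0 0 0 0.05 42;0 0.035 0 0 0 0.03 42;0 0.027 0 0 0 0 42'
python3 -m creep '0 0 0 0 0 0 42;0 0 0 0 0 0 42'
python3 - <<'E'
from h import *
im,ci=snap('wrist','w10',None,1.5625)
np.save('ci10.npy',ci,allow_pickle=True)
E
```

```text
time: 16.42
tool_pos: [477.1, -298.7, 83.4]
tcp_rot: [3.138, 0.002, 1.421]
contact_force: [-0.7, -0.2, -1.5]
grip_width: 25.3
finger_force: 30.0
time: 17.08
tool_pos: [475.7, -297.6, 274.0]
tcp_rot: [3.14, 0.001, 1.421]
contact_force: [0.1, -1.0, 0.2]
grip_width: 38.6
finger_force: 0.0
time: 17.75
tool_pos: [475.5, -25.0, 296.9]
tcp_rot: [3.14, 0.0, 1.754]
contact_force: [0.8, -0.4, -0.1]
grip_width: 38.5
finger_force: 0.0
time: 17.92
tool_pos: [475.9, -26.3, 296.8]
tcp_rot: [3.14, 0.001, 1.754]
contact_force: [-0.7, -1.1, 0.4]
grip_width: 38.8
finger_force: 0.0
```

View pics/w10.png

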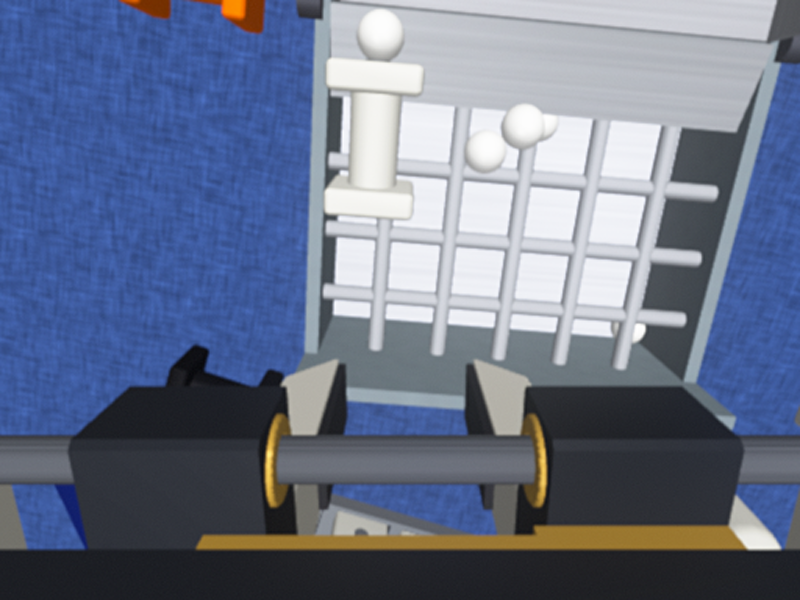

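Run:
```python
from h import *
ci=np.load('ci10.npy',allow_pickle=True).item()
inv=lambda P:(Ro.from_euler('z',-.096).apply(P-np.array([538.6,22,0])))
A,B=[at(ci,u/1.5625,v/1.5625,96) for u,v in((376,97),(373,186))]
d=A-B;print(((A+B)/2).round(1),np.arctan2(d[1],d[0]))
for u,v,r in((485,150,20),(524,126,21),(380,35,23)):
    for z in(18,78,82,90): P=at(ci,u/1.5625,v/1.5625,z);print(z,P.round(1),inv(P).round(1), 'rad',r/1.5625*(ci['origin'][2]-z)/ci['fx']) 
im,ci=snap('wrist'); im0=cv2.imread('pics/w10.png'); print(np.abs(cv2.resize(im[:,:,::-1],(800,600)).astype(int)-im0)[80:200,430:580].mean())
```

```text
[448.   45.8  96. ] 1.701124983220083
18 [517.5  52.9  18. ] [-18.   32.8  18. ] rad 13.855089944124028
78 [508.6  52.7  78. ] [-26.9  33.5  78. ] rad 11.615108473270054
82 [508.   52.7  82. ] [-27.5  33.5  82. ] rad 11.465776375213123
90 [506.8  52.7  90. ] [-28.7  33.6  90. ] rad 11.16711217909926
18 [539.4  72.5  18. ] [ 5.6 50.1 18. ] rad 14.547844441330229
78 [527.   69.1  78. ] [-7.1 48.  78. ] rad 12.195863896933556
82 [526.1  68.9  82. ] [-7.9 47.9 82. ] rad 12.03906519397378
90 [524.5  68.4  90. ] [-9.6 47.6 90. ] rad 11.725467788054221
18 [436.9 109.   18. ] [-92.9  96.3  18. ] rad 15.933353435742632
78 [441.   99.7  78. ] [-89.7  86.7  78. ] rad 13.357374744260563
82 [441.3  99.1  82. ] [-89.5  86.1  82. ] rad 13.185642831495091
90 [441.8  97.9  90. ] [-89.   84.8  90. ] rad 12.842179005964148
6.0979074074074076
```

```bash
python3 -m creep '-0.014 0.0361 -0.01 0 0 -0.05 42;-0.0137 0.0361 -0.01 0 0 0 42;0 0 -0.04 0 0 0 42;0 0 -0.04 0 0 0 42;0 0 -0.03 0 0 0 42;0 0 -0.016 0 0 0 42;0 0 0 0 0 0 42;0 0 0 0 0 0 42'
python3 -m creep '0 0 0 0 0 0 0;0 0 0 0 0 0 0;0 0 0 0 0 0 0;0 0 0 0 0 0 0;0 0 0.03 0 0 0 0;0 0 0.04 0 0 0 0;0 0 0.04 0 0 0 0;0 0 0.04 0 0 0 0'
python3 -m creep '0 0 0 0 0 0 0;0 0 0 0 0 0 0'
python3 - <<'E'
from h import *
im,ci=snap('scene'); a=im[130:260,180:340]
im,ci=snap('wrist'); np.save('ci11.npy',ci,allow_pickle=True)
cv2.imwrite('pics/c11.png',np.hstack([cv2.resize(a,(400,325)),cv2.resize(im,(400,325))])[:,:,::-1])
E
```

```text
time: 18.68
tool_pos: [448.5, 43.8, 149.8]
tcp_rot: [-3.14, -0.0, 1.699]
contact_force: [0.8, -0.9, 0.0]
grip_width: 38.5
finger_force: 0.0
time: 19.35
tool_pos: [447.6, 44.9, 302.1]
tcp_rot: [3.142, -0.0, 1.701]
contact_force: [0.9, -0.3, -1.7]
grip_width: 25.4
finger_force: 30.0
time: 19.52
tool_pos: [448.9, 44.9, 302.4]
tcp_rot: [3.136, 0.001, 1.701]
contact_force: [0.6, -0.6, -1.3]
grip_width: 25.3
finger_force: 30.0
```

View pics/c11.png

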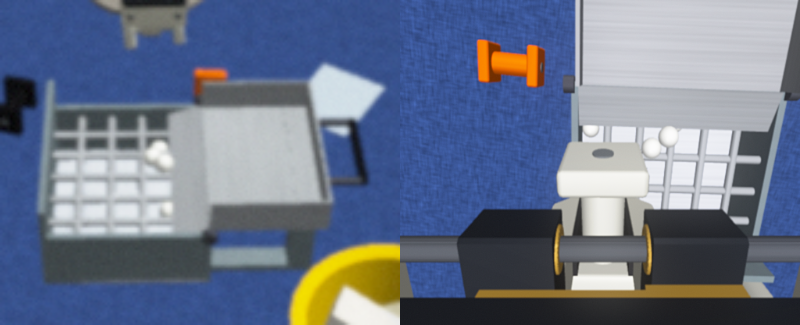

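```bash
python3 -m creep '-0.0034 -0.0371 0 0 0 -0.031 0;-0.0034 -0.0371 0 0 0 -0.031 0;-0.0034 -0.0371 0 0 0 -0.031 0;-0.0034 -0.0371 0 0 0 -0.031 0;-0.0034 -0.0371 0 0 0 -0.031 0;-0.0034 -0.0371 0 0 0 -0.031 0;-0.0034 -0.0371 0 0 0 -0.031 0;-0.0034 -0.0371 0 0 0 -0.031 0'
python3 -m creep '-0.0034 -0.0371 0 0 0 -0.031 0;0 0 -0.04 0 0 0 0;0 0 -0.04 0 0 0 0;0 0 -0.04 0 0 0 0;0 0 0 0 0 0 0;0 0 0 0 0 0 0'
python3 - <<'E'
from h import *
im,ci=snap('wrist','w12',None,1)
E
```

```text
time: 20.28
tool_pos: [419.9, -253.3, 298.0]
tcp_rot: [-3.139, -0.002, 1.451]
contact_force: [1.2, -0.5, -0.8]
grip_width: 24.9
finger_force: 30.0
time: 20.78
tool_pos: [416.4, -288.0, 177.7]
tcp_rot: [-3.136, -0.004, 1.422]
contact_force: [-0.0, -0.7, -0.3]
grip_width: 24.9
finger_force: 30.0
```

View pics/w12.png

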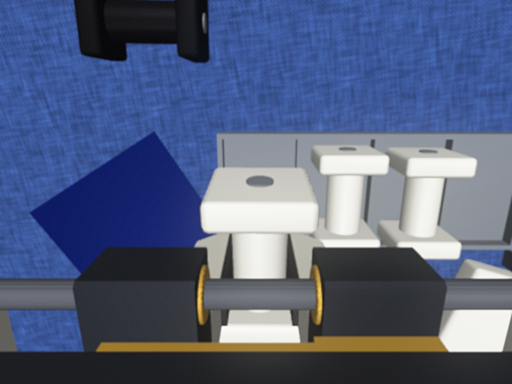

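```bash
python3 -m creep '0 0 -0.04 0 0 0 0;0 0 -0.035 0 0 0 0;0 0 -0.014 0 0 0 0;0 0 -0.008 0 0 0 0;0 0 0 0 0 0 0;0 0 0 0 0 0 0'
python3 -m creep '0 0 0 0 0 0 42;0 0 0 0 0 0 42;0 0 0 0 0 0 42;0 0 0.03 0 0 0 42;0 0 0.04 0 0 0 42;0 0 0.04 0 0 0 42;0 0 0.04 0 0 0 42;0 0 0.04 0 0 0 42'
python3 -m creep '0.012 0.035 0.026 0 0 0.035 42;0.012 0.035 0 0 0 0.035 42;0.012 0.035 0 0 0 0.035 42;0.012 0.035 0 0 0 0.035 42;0.012 0.035 0 0 0 0.035 42;0.012 0.035 0 0 0 0.035 42;0.012 0.035 0 0 0 0.035 42;0.012 0.02 0 0 0 0 42'
python3 -m creep '0 0 0 0 0 0 0;0 0 0 0 0 0 0'
python3 - <<'E'
from h import *
from fit import W
np.set_printoptions(suppress=True)
s=[538.6,22,.096]
im,ci=snap('wrist','w13'); np.save('ci13.npy',ci,allow_pickle=True)
# rectify at z=80 over grate to local frame 1px=1mm, detect balls
hsv=cv2.cvtColor(im,cv2.COLOR_RGB2HSV)
g=cv2.medianBlur(cv2.cvtColor(im,cv2.COLOR_RGB2GRAY),3)
c=cv2.HoughCircles(g,cv2.HOUGH_GRADIENT,1,15,param1=80,param2=13,minRadius=9,maxRadius=17)
inv=lambda P:(Ro.from_euler('z',-.096).apply(P-np.array([538.6,22,0])))
for u,v,r in c[0]:
    L=inv(at(ci,u,v,78)); 
    if abs(L[0])<115 and -95<L[1]<110: print(u,v,r,L.round(1),'pan',inv(at(ci,u,v,18)).round(1),im[int(v),int(u)])
E
```

```text
time: 21.33
tool_pos: [418.8, -290.0, 84.9]
tcp_rot: [3.139, 0.002, 1.422]
contact_force: [0.9, -0.0, -0.9]
grip_width: 25.1
finger_force: 30.0
time: 22.0
tool_pos: [417.3, -288.8, 275.7]
tcp_rot: [3.141, 0.001, 1.422]
contact_force: [1.2, -0.6, -0.3]
grip_width: 38.7
finger_force: 0.0
time: 22.67
tool_pos: [512.7, -23.5, 297.8]
tcp_rot: [3.14, -0.001, 1.671]
contact_force: [0.7, -0.1, 0.3]
grip_width: 38.6
finger_force: 0.0
time: 22.83
tool_pos: [512.8, -25.9, 297.3]
tcp_rot: [3.141, 0.0, 1.67]
contact_force: [0.7, -0.3, 0.1]
grip_width: 29.5
finger_force: 0.0
283.5 71.5 14.1 [-8.2 47.2 78. ] pan [-4.1 49.7 18. ] [253 253 252]
261.5 87.5 11.8 [-27.  34.  78.] pan [-26.5  34.   18. ] [254 253 254]
301.5 67.5 12.5 [ 7.2 50.4 78. ] pan [14.2 53.6 18. ] [253 253 253]
374.5 194.5 11.8 [ 81.1 -63.4  78. ] pan [102.4 -82.2  18. ] [249 248 248]
186.5 76.5 11.8 [-91.7  42.9  78. ] pan [-103.6   44.7   18. ] [254 254 254]
```

```bash
python3 -m creep '0.0017 0.0118 0 0 0 -0.1218 42;0.0017 0.0118 0 0 0 -0.1218 42;0.0017 0.0118 0 0 0 -0.1218 42;0.0017 0.0118 0 0 0 -0.1218 42;0.0016 0.0118 0 0 0 -0.1218 42;0.0016 0.0118 0 0 0 -0.1218 42;0.0016 0.0117 0 0 0 -0.1218 42;0.0016 0.0117 0 0 0 -0.1218 42'
python3 -m creep '0 0 -0.04 0 0 0 42;0 0 -0.04 0 0 0 42;0 0 -0.01 0 0 0 42;0 0 0 0 0 0 42;0 0 0 0 0 0 42'
python3 - <<'E'
from h import *
im,ci=snap('wrist','w14')
g=cv2.medianBlur(cv2.cvtColor(im,cv2.COLOR_RGB2GRAY),3)
c=cv2.HoughCircles(g,cv2.HOUGH_GRADIENT,1,15,param1=80,param2=13,minRadius=9,maxRadius=35)
inv=lambda P:(Ro.from_euler('z',-.096).apply(P-np.array([538.6,22,0])))
for u,v,r in c[0]:
    if im[int(v),int(u)].min()>225: print(u,v,r,inv(at(ci,u,v,79)).round(1),at(ci,u,v,79).round(1))
p=readout.get_obs()['tool_pos']; print(p,inv(p))
E
```

```text
time: 23.55
tool_pos: [525.7, 66.2, 297.2]
tcp_rot: [3.141, 0.0, 0.684]
contact_force: [-1.5, -0.6, -0.5]
grip_width: 38.6
finger_force: 0.0
time: 23.97
tool_pos: [526.4, 66.4, 208.0]
tcp_rot: [3.141, -0.0, 0.691]
contact_force: [0.5, 0.1, 0.2]
grip_width: 38.7
finger_force: 0.0
247.5 215.5 33.3 [-15.7  49.4  79. ] [518.2  69.7  79. ]
252.5 246.5 31.9 [-33.3  33.6  79. ] [502.3  52.2  79. ]
252.5 231.5 22.1 [-23.7  40.   79. ] [511.2  59.5  79. ]
[526.96288737  66.57929166 208.91066305] [ -7.31048844  45.48947564 208.91066305]
```

```bash
python3 -m creep '-0.0003 0.0016 -0.03 0 0 0 42;0 0 -0.025 0 0 0 42;0 0 -0.01 0 0 0 42;0 0 0 0 0 0 42;0 0 0 0 0 0 42'
python3 -m creep '0 0 0 0 0 0 0;0 0 0 0 0 0 0;0 0 0 0 0 0 0;0 0 0 0 0 0 0'
```

```text
time: 24.43
tool_pos: [526.6, 68.7, 143.5]
tcp_rot: [3.14, -0.002, 0.692]
contact_force: [0.2, 0.2, -0.4]
grip_width: 38.7
finger_force: 0.0
time: 24.77
tool_pos: [526.1, 68.9, 142.8]
tcp_rot: [3.14, -0.001, 0.693]
contact_force: [0.7, 0.6, 3.3]
grip_width: 22.1
finger_force: 30.0
```

```bash
python3 -m creep '0 0 0.015 0 0 0 0;0 0 0.02 0 0 0 0;0.016 -0.0223 0 0 0 0 0;0.0162 -0.0223 0 0 0 0 0;0 0 -0.015 0 0 0 0;0 0 -0.018 0 0 0 0;0 0 0 0 0 0 0;0 0 0 0 0 0 0'
python3 -m creep '0 0 0 0 0 0 42;0 0 0 0 0 0 42;0 0 0 0 0 0 42;0 0 0 0 0 0 42;0 0 0.04 0 0 0 42;0 0 0.04 0 0 0 42;0 0 0.04 0 0 0 42;0 0 0.03 0 0 0 42'
python3 -m creep '-0.004 -0.0075 0 0 0 0.12 42;-0.004 -0.0075 0 0 0 0.12 42;-0.004 -0.0075 0 0 0 0.12 42;-0.004 -0.0075 0 0 0 0.12 42;-0.004 -0.0075 0 0 0 0.12 42;-0.004 -0.0075 0 0 0 0.12 42;-0.004 -0.0075 0 0 0 0.12 42;0 0 0 0 0 0.12 42'
python3 -m creep '0 0 0 0 0 0 42;0 0 0 0 0 0 42'
python3 - <<'E'
from h import *
im,ci=snap('wrist','w15')
g=cv2.medianBlur(cv2.cvtColor(im,cv2.COLOR_RGB2GRAY),3)
c=cv2.HoughCircles(g,cv2.HOUGH_GRADIENT,1,15,param1=80,param2=12,minRadius=9,maxRadius=17)
inv=lambda P:(Ro.from_euler('z',-.096).apply(P-np.array([538.6,22,0])))
for u,v,r in c[0]:
    L=inv(at(ci,u,v,78)); 
    if abs(L[0])<115 and -95<L[1]<110: print(u,v,r,L.round(1),'pan',inv(at(ci,u,v,18)).round(1),im[int(v),int(u)])
E
```

```text
time: 25.43
tool_pos: [557.2, 24.4, 143.4]
tcp_rot: [-3.14, 0.002, 0.693]
contact_force: [0.2, 0.2, 0.2]
grip_width: 21.9
finger_force: 30.0
time: 26.1
tool_pos: [558.1, 24.5, 297.9]
tcp_rot: [3.139, -0.003, 0.693]
contact_force: [1.0, -0.5, 0.4]
grip_width: 38.6
finger_force: 0.0
time: 26.77
tool_pos: [529.2, -29.1, 294.4]
tcp_rot: [3.141, 0.001, 1.658]
contact_force: [0.4, 0.3, 0.6]
grip_width: 38.5
finger_force: 0.0
time: 26.93
tool_pos: [529.8, -28.1, 294.3]
tcp_rot: [3.141, 0.0, 1.649]
contact_force: [-0.4, -0.1, -0.6]
grip_width: 38.7
finger_force: 0.0
289.5 118.5 10.3 [15.6  3.5 78. ] pan [20.8 -1.7 18. ] [252 252 252]
283.5 64.5 10.5 [10.2 48.4 78. ] pan [14.4 52.  18. ] [252 252 252]
362.5 190.5 11.8 [ 84.7 -64.3  78. ] pan [103.4 -82.6  18. ] [253 252 253]
167.5 75.5 11.8 [-88.6  41.5  78. ] pan [-103.7   43.7   18. ] [253 253 253]
260.5 57.5 11.8 [-9.1 54.3 78. ] pan [-8.7 59.  18. ] [250 250 250]
```

```bash
python3 -m creep '-0.03 0 0 0 0 0 0;-0.03 0 0 0 0 0 0;0 0 0 0 0 0 0;0 0 0 0 0 0 0'
python3 - <<'E'
from h import *
im,ci=snap('wrist','w16')
g=cv2.medianBlur(cv2.cvtColor(im,cv2.COLOR_RGB2GRAY),3)
c=cv2.HoughCircles(g,cv2.HOUGH_GRADIENT,1,15,param1=80,param2=12,minRadius=9,maxRadius=17)
inv=lambda P:(Ro.from_euler('z',-.096).apply(P-np.array([538.6,22,0])))
for u,v,r in c[0]:
    L=inv(at(ci,u,v,78)); 
    if abs(L[0])<115 and -95<L[1]<110: print(u,v,r,L.round(1),'pan',inv(at(ci,u,v,18)).round(1),im[int(v),int(u)])
E
```

```text
time: 27.32
tool_pos: [469.2, -27.8, 294.4]
tcp_rot: [3.141, 0.0, 1.65]
contact_force: [1.9, -0.2, -0.4]
grip_width: 16.2
finger_force: 0.0
227.5 81.5 11.6 [-98.1  41.7  78. ] pan [-103.2   42.7   18. ] [253 253 253]
319.5 67.5 11.6 [-19.6  51.6  78. ] pan [-9.5 54.6 18. ] [252 252 252]
344.5 121.5 11.8 [ 4.1  6.1 78. ] pan [18.8  0.2 18. ] [252 252 252]
343.5 68.5 11.8 [ 0.8 50.4 78. ] pan [14.9 53.2 18. ] [196 200 208]
417.5 195.5 9.4 [ 76.9 -64.1  78. ] pan [105.8 -83.6  18. ] [210 214 221]
```

```bash
python3 -m creep '0.0076 -0.0342 0 0 0 -0.0228 0;0.0076 -0.0342 0 0 0 -0.0228 0;0.0076 -0.0342 0 0 0 -0.0228 0;0.0076 -0.0342 0 0 0 -0.0228 0;0.0076 -0.0342 0 0 0 -0.0228 0;0.0076 -0.0342 0 0 0 -0.0228 0;0.0076 -0.0342 0 0 0 -0.0228 0;0.0076 -0.0342 0 0 0 -0.0228 0'
python3 -m creep '0.0076 -0.0342 0 0 0 -0.0228 42;0.0076 -0.0342 0 0 0 -0.0228 42;0 0 0 0 0 0 42;0 0 0 0 0 0 42'
python3 - <<'E'
from h import *
im,ci=snap('wrist','w17'); t=np.array([504.75,-300.9,0])
inv=lambda P:Ro.from_euler('z',.149).apply(P-t)
m=((im.min(2)>215)).astype(np.uint8); m[250:]=0
n,lab,st,cc=cv2.connectedComponentsWithStats(m)
for i in range(1,n):
    if st[i,4]>150:
        x,y,w,h,a=st[i]; cs=[inv(at(ci,u,v,50)).round()[:2].tolist() for u,v in((x,y),(x+w,y+h))]
        print(st[i].tolist(),cs)
cs=viewer.camera_info('scene'); print('bottle',at(cs,240*.64,408*.64,0),'top',at(cs,236*.64,350*.64,150))
# bar pixels: bright grey columns rows 215-240
g=cv2.cvtColor(im,cv2.COLOR_RGB2HSV)
for u in(90,120,150,180): 
    col=im[200:248,u].astype(int); print(u,[200+k for k in range(48) if col[k].min()>140])
E
```

```text
time: 28.03
tool_pos: [531.8, -304.0, 293.7]
tcp_rot: [3.141, 0.0, 1.468]
contact_force: [0.8, 0.1, 0.3]
grip_width: 0.4
finger_force: 0.0
time: 28.37
tool_pos: [546.3, -372.1, 292.3]
tcp_rot: [-3.141, -0.001, 1.422]
contact_force: [-0.2, 0.4, -0.1]
grip_width: 22.6
finger_force: 0.0
[505, 17, 7, 120, 487] [[270.0, 75.0], [299.0, -31.0]]
[86, 62, 49, 14, 661] [[-106.0, 38.0], [-62.0, 26.0]]
[150, 62, 48, 15, 683] [[-47.0, 38.0], [-4.0, 25.0]]
[212, 64, 48, 15, 666] [[10.0, 36.0], [54.0, 23.0]]
[95, 78, 46, 63, 1574] [[-99.0, 24.0], [-63.0, -34.0]]
[155, 79, 46, 62, 1549] [[-44.0, 23.0], [-4.0, -34.0]]
[214, 80, 46, 63, 1553] [[11.0, 22.0], [54.0, -36.0]]
[273, 161, 55, 59, 2443] [[66.0, -54.0], [125.0, -117.0]]
[57, 222, 295, 7, 1592] [[-159.0, -119.0], [151.0, -127.0]]
[294, 231, 27, 10, 161] [[89.0, -130.0], [119.0, -141.0]]
bottle [ 748.55526571 -185.24030852    0.        ] top [ 738.18285623 -176.26909795  150.        ]
90 [220, 221, 222, 223, 224, 225, 226, 227, 228, 229, 230]
120 [220, 221, 222, 223, 224, 225, 226, 227, 228, 229, 230]
150 [220, 221, 222, 223, 224, 225, 226, 227, 228, 229, 230]
180 [220, 221, 222, 223, 224, 225, 226, 227, 228, 229, 230]
```

```bash
python3 -m creep '0.0038 -0.0052 0 0 0 -0.1208 42;0.0038 -0.0052 0 0 0 -0.1208 42;0.0038 -0.0052 0 0 0 -0.1208 42;0.0038 -0.0052 0 0 0 -0.1208 42;0.0038 -0.0052 0 0 0 -0.1208 42;0.0038 -0.0052 0 0 0 -0.1208 42;0.0038 -0.0052 0 0 0 -0.1208 42;0.0038 -0.0052 0 0 0 -0.1208 42'
python3 -m creep '0 0 0 0 0 -0.1208 42;0 0 0 0 0 -0.1208 42;0 0 0 0 0 -0.1208 42;0 0 0 0 0 -0.1208 42;0 0 0 0 0 -0.1208 42;0 0 0 0 0 0 42;0 0 0 0 0 0 42'
python3 - <<'E'
from h import *
im,ci=snap('wrist','w18'); t=np.array([504.75,-300.9,0])
inv=lambda P:Ro.from_euler('z',.149).apply(P-t)
print(inv(readout.get_obs()['tool_pos']))
for v in(120,140,160,180):
    row=im[v].astype(int); print(v,[k for k in range(100,420) if row[k].min()>140])
for a in(.7,.82,.95): print(proj(ci,Ro.from_euler('z',-.149).apply([[x,-60-60*np.cos(a),60+60*np.sin(a)] for x in(88,120)])+t).round(1).tolist())
E
```

```text
time: 29.08
tool_pos: [577.1, -410.2, 294.5]
tcp_rot: [3.141, -0.001, 0.454]
contact_force: [-0.2, -0.3, 0.7]
grip_width: 38.4
finger_force: 0.0
time: 29.67
tool_pos: [576.8, -410.5, 294.4]
tcp_rot: [3.141, -0.0, -0.141]
contact_force: [-0.6, 0.5, 0.0]
grip_width: 38.4
finger_force: 0.0
[ 87.38381941 -97.93031615 294.30366851]
120 [147, 148, 237, 238, 239, 240, 241, 242, 243, 244, 245, 246, 247, 248, 249, 250, 251, 252, 253, 254, 255, 256, 257, 258, 259, 260, 261, 262, 263, 264, 265, 266, 267, 268, 269, 270, 271, 272, 273, 274, 275, 276]
140 [127, 128, 129, 130, 134, 135, 136, 137, 138, 139, 140, 141, 142, 143, 144, 145, 146, 147, 148, 149, 150, 151, 152, 153, 154, 155, 156, 157, 158, 159, 160, 161, 162, 163, 164, 165, 166, 167, 168, 169, 170, 171, 172, 173, 174, 175, 176, 177, 178, 179, 180, 181, 182, 183, 184, 185, 186, 187, 188, 189, 190, 191, 192, 193, 194, 195, 196, 197, 198, 199, 200, 201, 202, 203, 204, 205, 206, 207, 208, 209, 210, 211, 212, 213, 216, 217, 218, 219, 220, 221, 222, 223, 224, 225, 226, 227, 228, 229, 230, 231, 232, 233, 234, 235, 236, 237, 238, 239, 240, 241, 2
[... 1197 characters left out ...]
]
180 [131, 132, 133, 134, 138, 139, 140, 141, 142, 143, 144, 145, 146, 147, 148, 149, 150, 151, 152, 153, 154, 155, 156, 157, 158, 159, 160, 161, 162, 163, 164, 165, 166, 167, 168, 169, 170, 171, 172, 173, 174, 175, 176, 177, 178, 179, 180, 181, 182, 183, 184, 185, 186, 187, 188, 189, 190, 191, 192, 193, 194, 195, 196, 197, 198, 199, 200, 201, 202, 203, 204, 205, 206, 207, 208, 209, 210, 211, 212, 213, 214, 258, 259, 260, 261, 262, 263, 264, 265, 266, 267, 268, 269, 276, 277, 278, 279, 280, 281, 282, 283, 284, 285, 286, 287, 288, 289, 290, 291, 292, 293, 294, 295, 296, 297, 298, 299, 300, 301]
[[269.6, 183.2], [270.2, 146.7]]
[[264.0, 184.8], [264.4, 147.7]]
[[256.9, 186.3], [257.1, 148.6]]
```

```bash
python3 -m creep '-0.0004 -0.003 -0.04 0 0 -0.008 42;0 0 -0.04 0 0 0 42;0 0 -0.04 0 0 0 42;0 0 -0.023 0 0 0 42;0 0 0 0 0 0 42;0 0 0 0 0 0 42'
python3 -m creep '0 0 0 0 0 0 0;0 0 0 0 0 0 0;0 0 0 0 0 0 0;0 0 0 0 0 0 0;0 0 0 0 0 0 0'
python3 - <<'E'
import numpy as np
f=np.append(np.linspace(2.32,0.3,13),[.2,.1,0]);y=60*np.cos(f);z=60*np.sin(f)
for a,b,c in zip(f[1:],np.diff(y),np.diff(z)): print(round(a,2),round(b*.1484/1e3,4),round(b*.989/1e3,4),round(c/1e3,4))
E
```

```text
time: 30.22
tool_pos: [575.7, -414.2, 150.3]
tcp_rot: [-3.14, 0.002, -0.151]
contact_force: [-0.1, 0.2, 0.8]
grip_width: 38.1
finger_force: 0.0
time: 30.63
tool_pos: [576.0, -414.9, 152.1]
tcp_rot: [3.141, -0.001, -0.154]
contact_force: [0.0, 1.9, -1.0]
grip_width: 9.8
finger_force: 1.2
2.15 0.0012 0.0079 0.0062
1.98 0.0013 0.0088 0.0048
1.82 0.0014 0.0094 0.0033
1.65 0.0015 0.0098 0.0016
1.48 0.0015 0.01 -0.0001
1.31 0.0015 0.0098 -0.0018
1.14 0.0014 0.0094 -0.0034
0.97 0.0013 0.0087 -0.005
0.8 0.0012 0.0077 -0.0064
0.64 0.001 0.0066 -0.0076
0.47 0.0008 0.0052 -0.0086
0.3 0.0006 0.0037 -0.0094
0.2 0.0002 0.0015 -0.0058
0.1 0.0001 0.0009 -0.0059
0.0 0.0 0.0003 -0.006
```

```bash
python3 -m creep '0 0 0 0 0 0 0;0.0012 0.0079 0.0062 0 0 0 0;0.0013 0.0088 0.0048 0 0 0 0;0.0014 0.0094 0.0033 0 0 0 0;0.0015 0.0098 0.0016 0 0 0 0;0 0 0 0 0 0 0'
python3 -m creep '0.0015 0.01 -0.0001 0 0 0 0;0.0015 0.0098 -0.0018 0 0 0 0;0.0014 0.0094 -0.0034 0 0 0 0;0.0013 0.0087 -0.005 0 0 0 0;0.0012 0.0077 -0.0064 0 0 0 0;0.001 0.0066 -0.0076 0 0 0 0;0 0 0 0 0 0 0'
```

```text
time: 31.13
tool_pos: [581.7, -379.2, 169.7]
tcp_rot: [3.137, -0.003, -0.153]
contact_force: [-2.3, -2.4, 9.1]
grip_width: 8.7
finger_force: 30.0
time: 31.72
tool_pos: [589.9, -325.4, 141.8]
tcp_rot: [-3.141, -0.001, -0.153]
contact_force: [3.3, 0.9, 2.9]
grip_width: 8.9
finger_force: 30.0
```

```bash
python3 -m creep '0.0008 0.0052 -0.0086 0 0 0 0;0.0006 0.0037 -0.0094 0 0 0 0;0.0002 0.0015 -0.0058 0 0 0 0;0.0001 0.0009 -0.0059 0 0 0 0;0 0.0003 -0.006 0 0 0 0;0 0 0 0 0 0 0;0 0 0 0 0 0 0'
```

```text
time: 32.3
tool_pos: [591.5, -314.3, 105.9]
tcp_rot: [-3.14, -0.001, -0.154]
contact_force: [5.7, 2.6, -1.4]
grip_width: 9.0
finger_force: 30.0
```

```bash
python3 -m creep '0 0 -0.002 0 0 0 0;0 0 0 0 0 0 0;0 0 0 0 0 0 0'
python3 -m creep '0 0 0.002 0 0 0 42;0 0 0 0 0 0 42;0 0 0 0 0 0 42;0 0 0.04 0 0 0 42;0 0 0.02 0 0 0 42;0 0 0 0 0 0 0;0 0 0 0 0 0 0;0 0 0 0 0 0 0'
python3 -m creep '0 0 0 0 0 0 0;0 0 -0.02 0 0 0 0;0 0 -0.008 0 0 0 0;0 0 0 0 0 0 0'
```

```text
time: 32.55
tool_pos: [591.5, -314.3, 104.3]
tcp_rot: [-3.14, -0.001, -0.154]
contact_force: [5.4, 3.3, 0.3]
grip_width: 9.0
finger_force: 30.0
time: 33.22
tool_pos: [590.0, -314.9, 165.8]
tcp_rot: [-3.141, 0.002, -0.154]
contact_force: [0.3, 0.7, 0.4]
grip_width: 22.6
finger_force: 0.0
time: 33.55
tool_pos: [589.2, -314.1, 135.1]
tcp_rot: [-3.139, 0.006, -0.154]
contact_force: [0.4, 0.9, -0.5]
grip_width: 1.0
finger_force: 0.0
```

```bash
python3 -m creep '0 0 -0.003 0 0 0 0;0 0 0 0 0 0 0;0 0 0 0 0 0 0'
python3 -m creep '0 0 -0.003 0 0 0 0;0 0 0 0 0 0 0;0 0 0 0 0 0 0'
python3 -m creep '0 0 -0.003 0 0 0 0;0 0 0 0 0 0 0;0 0 0 0 0 0 0'
```

```text
time: 33.8
tool_pos: [590.9, -315.1, 136.1]
tcp_rot: [3.141, -0.0, -0.154]
contact_force: [-0.1, -0.1, 0.5]
grip_width: 0.3
finger_force: 0.0
time: 34.05
tool_pos: [590.8, -315.0, 133.0]
tcp_rot: [3.141, -0.0, -0.154]
contact_force: [-0.0, -0.8, 0.2]
grip_width: -0.0
finger_force: 0.0
time: 34.3
tool_pos: [591.1, -315.2, 130.6]
tcp_rot: [3.141, -0.001, -0.154]
contact_force: [0.4, 0.7, 5.1]
grip_width: 0.6
finger_force: 2.0
```

```bash
python3 -m creep '0 0 -0.002 0 0 0 0;0 0 0 0 0 0 0;0 0 0 0 0 0 0'
python3 -m creep '0 0 0.03 0 0 0 0;0 0 0.04 0 0 0 0;0 0 0.04 0 0 0 0;0 0 0.04 0 0 0 0;-0.005 0.04 0.02 0 0 0.05 0;-0.005 0.04 0 0 0 0.12 0;-0.005 0.04 0 0 0 0.12 0;-0.005 0.04 0 0 0 0.12 0'
python3 -m creep '0 0.04 0 0 0 0.12 42;0 0.04 0 0 0 0.12 42;0 0 0 0 0 0 42;0 0 0 0 0 0 42'
python3 - <<'E'
from h import *
t=np.array([504.75,-300.9,0])
for n in('scene','side'):
    im,ci=snap(n,n+'F')
    for a in(0,.25):
        P=proj(ci,Ro.from_euler('z',-.149).apply([[x,-60+60*np.cos(a),60+60*np.sin(a)] for x in(59,80,100)])+t)
        # brightness profile across bar at each sample, vertical +-8 px
        print(n,a,[(p.round().tolist(),im[int(round(p[1]))-6:int(round(p[1]))+7,int(round(p[0]))].min(1).tolist()) for p in P])
E
```

```text
time: 34.55
tool_pos: [591.2, -315.3, 130.2]
tcp_rot: [3.14, -0.002, -0.154]
contact_force: [-2.5, 1.7, 12.9]
grip_width: 0.4
finger_force: 6.5
time: 35.22
tool_pos: [570.5, -156.6, 296.5]
tcp_rot: [3.141, -0.0, 0.261]
contact_force: [1.3, 0.1, -0.6]
grip_width: 0.6
finger_force: 0.0
time: 35.55
tool_pos: [571.1, -75.8, 296.4]
tcp_rot: [3.141, 0.0, 0.5]
contact_force: [0.5, 0.1, -0.2]
grip_width: 22.3
finger_force: 0.0
scene 0 [([125.0, 201.0], [177, 172, 188, 211, 210, 201, 193, 190, 186, 174, 159, 145, 133]), ([122.0, 206.0], [186, 172, 169, 162, 166, 169, 182, 185, 183, 170, 148, 125, 109]), ([120.0, 210.0], [122, 118, 119, 133, 154, 171, 182, 186, 175, 163, 148, 132, 131])]
scene 0.25 [([124.0, 198.0], [218, 227, 217, 204, 187, 187, 205, 215, 205, 187, 183, 183, 187]), ([121.0, 202.0], [228, 231, 227, 218, 201, 180, 159, 154, 144, 141, 148, 165, 180]), ([119.0, 207.0], [164, 120, 115, 108, 106, 110, 110, 120, 132, 149, 167, 185, 186])]
side 0 [([327.0, 303.0], [125, 156, 163, 153, 183, 207, 185, 152, 154, 164, 164, 164, 164]), ([334.0, 302.0], [135, 162, 163, 172, 196, 202, 175, 148, 153, 163, 163, 163, 163]), ([341.0, 301.0], [102, 117, 130, 164, 200, 198, 167, 132, 117, 128, 143, 159, 160])]
side 0.25 [([327.0, 301.0], [142, 117, 125, 156, 163, 153, 183, 207, 185, 152, 154, 164, 164]), ([335.0, 300.0], [145, 114, 141, 163, 163, 174, 198, 199, 171, 144, 151, 163, 163]), ([342.0, 299.0], [99, 99, 99, 99, 104, 175, 210, 193, 160, 151, 149, 127, 112])]
```

```bash
python3 -c "
from plant import order; print(order.close_job())"
```

```text
the job is handed in; nothing more can be done
None
```

The job is handed in: the hopper is emptied and back down level, all five balls are in the pan, three cartridges (the only ones there) lie flat in tray bays −88, −29 and 29, and the keeper is pressed home; two balls had jammed on the bars, so I lifted one out and dropped it through the grate by hand, and the other then fell through.

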